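# Unclip the two blue-capped tubes

### The arm

A 6-joint arm with a two-finger parallel gripper is mounted at the origin on a cart in front of the work surface, level with it; the furniture and walls round the work are solid. World frame = base frame: x ahead of the robot, y to its left, z up, the work surface at z = 0. Lengths are in m, angles in rad, forces in N, time in s.
With the tool pointing down it reaches from about 0.4 to 0.925 m from the base axis. Payload 12.5 kg.
Tool frame: the origin (TCP) lies between the finger pads; the fingertips stand 25 mm ahead of it and the grasp point (between the pads) lies 6 mm ahead of it; z points along the fingers, y is the line along which they close (so a half turn about z gives the same grasp; the last joint's range is limited). The gripper opens to 95 mm and grips with 3 to 60 N. Pads are 20 mm wide; open, the fingers measure 119 mm over their backs; the gripper's body (75 mm by 180 mm) begins 59 mm behind the grasp point.
Start: joints at [1.243, 0.491, 1.559, -0, 1.092, -0.106], TCP at [0.137, 0.61, 0.212] pointing down, gripper open.
Joint ranges: [-3.1, 3.1], [-0.84, 2.19], [0.05, 2.79], [-1.13, 4.28], [0.06, 2.93], [-2.69, 2.69]. Speed limits (rad/s): [2.22, 2.22, 2.79, 3.14, 3.14, 3.14].

### API

Orientations are given as [roll, pitch, yaw] about the fixed x, y, z axes, in that order (R = Rz(yaw) Ry(pitch) Rx(roll)).
In Python, from rig import readout, imaging, env gives the robot as it stands. The module is installed in compiled form; this text tells all that it offers.
- The arm moves only by the shell command python3 -m handwheel 'ROWS' [FORCE]. ROWS is text: rows parted by semicolons, each of 5 numbers parted by spaces: the opening in per cent of the stroke, from 0 (shut) to 100 (fully open), then the shift along the tool's x, y, z as a fraction of full scale, then the turn about the tool's z as a fraction of full scale. A call has 1 to 12 rows; each row shifts and turns the commanded pose from where the row before left it, along the tool's axes as they then stand; what a row does not reach is not made up. Full scale, the value 1, is 25 cm for a shift and pi rad for a turn. A row lasts 1/10 s, in which the tool goes at most 50 mm and 8.59 degrees, less where a joint would pass 70% of its speed; a pose out of reach is approached as far as the arm can. A call with a number of a shift or a turn outside -1 to 1 is refused whole. A call with a gripper value outside its range is refused whole. The fingers move at their own pace and stop on an object; FORCE is the grip in N (left out, the last holds). Time passes only in rows, so rows that do not move let the fingers close. It gives the time, the measured TCP pose, the force, the opening and the grip force at its end, in the units of the state.
- readout.sense(): the state, without advancing time (a new reading comes with each control period).
- imaging.read_camera(name): name is "scene" or "top" or "wrist"; returns a dict with "color" (400x640x3 uint8, red, green, blue), "range_z" (400x640 float32, m along the optical axis (not along the pixel's ray), 0 where there is no reading), "vfov" (degrees; the focal length in pixels is half the picture's height over the tangent of half this angle, whatever the lens; pixels are square), "cx", "cy" (the principal point, pixels), "k1" (the pictures are not rectified: a ray, as slopes to the right and down, at radius r is drawn at 1 + k1 r^2 times it, then the intrinsics apply), "world_from_camera" (4x4, takes a point from camera to world coordinates). Camera axes: x right, y down, z forward; pixel columns grow to the right and rows downward; lengths in m; the calibration is good to about 2 mm. A picture is of the moment at which its call begins.
- env.hand_in(): hands the job in; it is judged then, once.
The state is a dict: "t": time; "joint_pos": joint angles; "joint_velocities": joint speeds; "joint_efforts": joint torques, N m; "eef_pos": TCP position; "eef_rot": TCP orientation; "ft_force": force on the tool from outside, world axes, zero at the start; "torque": the same for the moment, N m; "opening": finger opening in m; "finger_force": force on a finger pad.
Only numpy, scipy, OpenCV 4.12 (cv2) and the standard library are available. Lean on these libraries where they do the work, as an engineer would, in place of code of your own. Each camera call takes 0.05 s, during which the arm holds its last target. There are 200 camera calls.

### The job

Pull the two blue-capped tubes forward out of their spring clips on the clip stand and stand them upright on the floor of the white tray, one in each of its two bays, setting them down rather than dropping them. Leave the orange-capped tube clipped where it is, and do not disturb the beaker, the bottle, the slide box or the culture flask.

Things in the scene. Friction and masses are not known exactly. Their poses are not given: they have to be found in the camera images.
- clip_stand: Fixed stand holding three upright tubes. Grey base plate, 8 mm high, from x = -33 to +45 mm and y = +-126 mm; upright panel at its back, front face at x = +33 mm, 124 mm high. Origin: on the worktop under the middle tube's axis; x points from the tubes to the panel, so -x is the open front; y runs along the row; z up. Tubes stand on the base plate at y = +76, 0 and -76 mm, x = 0.
- clip_l (a point): Centre of the clip at y = +76 mm of the stand, on the tube's axis, 82 mm above the worktop; axes as clip_stand. Yellow C-shaped clip, heights 76 to 88 mm, of two sprung jaws that open sideways and let the tube out only towards the stand's -x. Jaws reach 17 mm forward and 20 mm to each side of the axis. A heel stop and a saddle stand behind the tube.
- clip_m (a point): The same for the middle clip. Every clip resists, then snaps: pulled at the cap, the force rises to roughly 8 to 15 N within the first 8 to 15 mm, then drops away by 25 mm; with its axis 40 mm out, the tube is clear of clip and tongue. Held by the cap, it comes out leaning forward some 5 to 8 degrees.
- clip_r (a point): The same for the clip at y = -76 mm. Over each cap's rear part an aluminium tongue, 20 mm wide, heights 122.5 to 126.5 mm above the worktop, reaches forward from the panel to x = +6 mm, so a tube cannot be lifted straight up while in its clip.
- tube_pink: Tube with a BLUE cap and a little pink contents, loose, about 40 to 80 g: body 27.6 mm diameter, cap 34.4 mm diameter from 96 to 112 mm above its underside. Origin: centre of its underside, z along its axis to the cap. Starts in one of the three clips (which one varies). Its foot is flat, so it can stand by itself, but it topples if let go more than about 10 degrees out of upright.
- tube_tan: Tube with a BLUE cap and tan contents, otherwise exactly like tube_pink.
- tube_orange: Tube with an ORANGE cap, same size and frame as the others; it must stay in its clip.
- tray: White open tray, fixed, 80 mm (its x) x 152 mm (its y), walls 22 mm high and 4 mm thick, with a 4 mm dividing wall, 20 mm high, at y = 0. Origin: on the worktop under the tray's centre, z up. Two bays with floors 4 mm above the worktop, 72 mm in x by 70 mm in y, centred at y = +37 and y = -37 mm. A small tab sticks out 5 mm beyond each short end.
- beaker: Glass beaker, 68 mm diameter, 90 mm high, loose, stands in front of the stand. Origin: centre of its underside. To be left alone.
- medium_bottle: Reagent bottle with red cap, 62 mm diameter, 126 mm high, loose, stands beside the stand's left end. Origin: centre of its underside. To be left alone.
- slide_box: Blue and white slide box, 36 x 86 x 30 mm, loose, behind the tray. Origin: centre of its underside. To be left alone.
- flask: Culture flask lying flat, 48 x 101 x 25 mm, loose, right of the tray. Origin: centre of its underside. To be left alone.
There are look-alikes about, which are no part of the job. What is shaped like the tube_pink but green or purple is not meant.

How it is judged:
On the way, in this order (a step that is already met when the one before it is completed fails the run):
1. one blue-capped tube has been pulled out of its clip and away from it (distance of any of tube_pink, tube_tan from where it was at the start of the episode above 0.05 m), for 0.05 s.
2. one blue-capped tube stands released in a bay of the tray (((((y of tube_pink in the frame of tray between 0.01 and 0.065 m and x of tube_pink in the frame of tray between -0.03 and 0.03 m and z of tube_pink in the frame of tray below 0.01 m and angle between tube_pink's own z axis and vertical below 0.1 rad) or (y of tube_pink in the frame of tray between -0.065 and -0.01 m and x of tube_pink in the frame of tray between -0.03 and 0.03 m and z of tube_pink in the frame of tray below 0.01 m and angle between tube_pink's own z axis and vertical below 0.1 rad)) and contact force between the fingers and tube_pink below 0.05 N) or (((y of tube_tan in the frame of tray between 0.01 and 0.065 m and x of tube_tan in the frame of tray between -0.03 and 0.03 m and z of tube_tan in the frame of tray below 0.01 m and angle between tube_tan's own z axis and vertical below 0.1 rad) or (y of tube_tan in the frame of tray between -0.065 and -0.01 m and x of tube_tan in the frame of tray between -0.03 and 0.03 m and z of tube_tan in the frame of tray below 0.01 m and angle between tube_tan's own z axis and vertical below 0.1 rad)) and contact force between the fingers and tube_tan below 0.05 N))), for 0.2 s.
At the end, for the whole second after the job is handed in: Both blue-capped tubes stand on the floor of the tray, upright within 6 degrees, at rest and released, one in each bay; the orange-capped tube is still upright in its clip, within 8 mm of where it began ((((y of tube_pink in the frame of tray between 0.01 and 0.065 m and x of tube_pink in the frame of tray between -0.03 and 0.03 m and z of tube_pink in the frame of tray below 0.01 m and angle between tube_pink's own z axis and vertical below 0.1 rad) and (y of tube_tan in the frame of tray between -0.065 and -0.01 m and x of tube_tan in the frame of tray between -0.03 and 0.03 m and z of tube_tan in the frame of tray below 0.01 m and angle between tube_tan's own z axis and vertical below 0.1 rad)) or ((y of tube_pink in the frame of tray between -0.065 and -0.01 m and x of tube_pink in the frame of tray between -0.03 and 0.03 m and z of tube_pink in the frame of tray below 0.01 m and angle between tube_pink's own z axis and vertical below 0.1 rad) and (y of tube_tan in the frame of tray between 0.01 and 0.065 m and x of tube_tan in the frame of tray between -0.03 and 0.03 m and z of tube_tan in the frame of tray below 0.01 m and angle between tube_tan's own z axis and vertical below 0.1 rad))) and linear speed of each of tube_pink, tube_tan below 0.02 m/s and distance of tube_orange from where it was at the start of the episode below 0.008 m and angle between tube_orange's own z axis and vertical below 0.1 rad); the robot touches nothing.
It fails at once if the orange-capped tube is moved more than 15 mm (distance of tube_orange from where it was at the start of the episode above 0.015 m).
It fails at once if a blue-capped tube is tipped more than 45 degrees (angle between any of tube_pink, tube_tan's own z axis and vertical above 0.785 rad).
It fails at once if a blue-capped tube is let fall (touched by nothing with its foot more than 35 mm above the worktop) ((height (world z) of tube_pink above 0.035 m and contact force between tube_pink and anything else below 0.005 N) or (height (world z) of tube_tan above 0.035 m and contact force between tube_tan and anything else below 0.005 N)).
It fails at once if the beaker, bottle, slide box or flask is pushed more than 20 mm or tipped (distance of any of beaker, medium_bottle, slide_box, flask from where it was at the start of the episode above 0.02 m or angle between any of beaker, medium_bottle's own z axis and vertical above 0.35 rad).
It also fails if it takes over 61 s, if anything falls off the work surface, if the arm or the gripper's body presses on something with over 40 N, if the wrist force passes 120 N, or if a joint passes its speed limit or range.

## Working session

There is one attempt and no reset: what is moved stays moved. The work goes in short steps, Python scripts to look and compute and a shell command to move; the robot and the scene stay as the last step left them, time stands still between calls to the robot, and variables do not carry over. Pictures are saved under pics/ and viewed, at most 10 in all, crops included, and the job is handed in when it is done.

```bash
mkdir -p pics; cat > h.py <<'E'
import numpy as np, cv2
from rig import readout, imaging, env
def cam(n):
    c=imaging.read_camera(n); c['f']=200/np.tan(np.radians(c['vfov'])/2); return c
def rays(c,uv):
    uv=np.atleast_2d(np.asarray(uv,float)); K=np.array([[c['f'],0,c['cx']],[0,c['f'],c['cy']],[0,0,1]])
    p=cv2.undistortPoints(uv.reshape(-1,1,2),K,np.array([c['k1'],0,0,0,0.])).reshape(-1,2)
    return np.c_[p,np.ones(len(p))]
def onplane(c,uv,z):
    T=c['world_from_camera']; d=rays(c,uv)@T[:3,:3].T; o=T[:3,3]
    return o+d*((z-o[2])/d[:,2])[:,None]
def bydepth(c,uv):
    T=c['world_from_camera']; uv=np.atleast_2d(uv).astype(int); z=c['range_z'][uv[:,1],uv[:,0]]
    return (rays(c,uv)*z[:,None])@T[:3,:3].T+T[:3,3]
def save(c,name,box=None,s=1):
    im=c['color'][:,:,::-1]
    if box: im=im[box[1]:box[3],box[0]:box[2]]
    cv2.imwrite('pics/'+name,cv2.resize(im,None,fx=s,fy=s))
E
python3 - <<'E'
from h import *
for n in('scene','top','wrist'):
    c=cam(n); save(c,n+'0.png'); print(n,c['vfov'],c['cx'],c['cy'],c['k1']); print(c['world_from_camera'].round(3))
print(readout.sense())
E
```

```text
scene 47.44381876484109 315.06944709302337 191.67825270967379 0.015945931036017203
[[-0.711 -0.513  0.48  -0.059]
 [-0.703  0.505 -0.501  0.565]
 [ 0.015 -0.694 -0.72   0.975]
 [ 0.     0.     0.     1.   ]]
top 49.05725927178953 320.1517621274682 202.16296733890525 -0.0857953549607077
[[ 0.026 -0.996  0.081  0.446]
 [-1.    -0.026 -0.005 -0.039]
 [ 0.007 -0.081 -0.997  1.496]
 [ 0.     0.     0.     1.   ]]
wrist 70.02702880318625 321.3280176897421 196.99911539361202 0.008209769101656385
[[ 0.22   0.943  0.248  0.068]
 [ 0.975 -0.213 -0.056  0.624]
 [-0.     0.254 -0.967  0.383]
 [ 0.     0.     0.     1.   ]]
{'t': 0.15, 'joint_pos': array([ 1.24342526e+00,  4.91380523e-01,  1.55931369e+00,  9.85201455e-06,
        1.09169113e+00, -1.05569056e-01]), 'joint_velocities': array([-8.09740126e-04, -1.58196615e-03, -2.66546223e-03, -3.16015793e-04,
       -2.19593058e-03,  1.57988464e-05]), 'joint_efforts': array([ 2.09743812e-03, -6.12898922e+01, -2.58277667e+01,  6.92774984e-02,
        4.73179249e-02, -1.23905252e-04]), 'eef_pos': array([0.13739112, 0.60952842, 0.21161974]), 'eef_rot': array([-3.14080530e+00, -9.22186008e-05,  2.91978606e+00]), 'ft_force': array([-0.28741289,  0.31697196,  0.07534969]), 'torque': array([-0.04903431, -0.05390271,  0.00681962]), 'finger_force': 0.0, 'opening': 0.09495973145204455}
```

View pics/scene0.png

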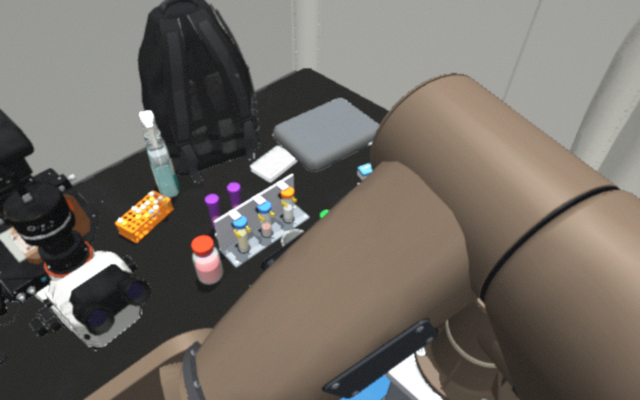

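View pics/top0.png

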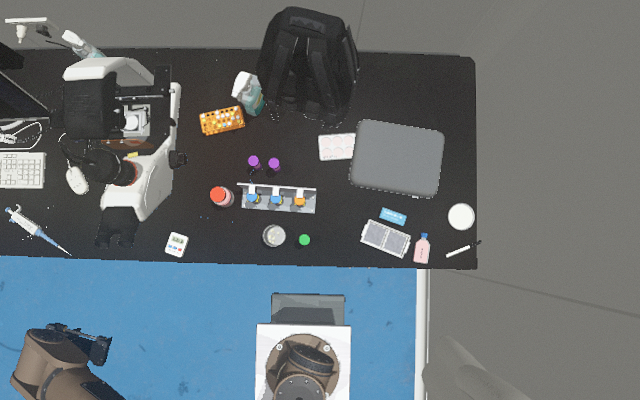

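Top view: the look-alikes are blue caps at (252,198) and (276,199), an orange cap at (300,201), purple tubes at (254,162) and (274,163) behind the stand, and a green one at (304,240). I choose the two blue caps. The tray is at (386,238), with the slide box at (393,215), the flask at (422,248), the beaker at (274,236) and the bottle at (221,196).

```bash
cat > meas.py <<'E'
from h import *
def caps(c):
    hsv=cv2.cvtColor(c['color'],cv2.COLOR_RGB2HSV); out=[]
    for n,lo,hi in(('blue',(98,130,60),(118,255,255)),('orange',(8,150,120),(25,255,255)),('green',(45,120,60),(80,255,255)),('red',(0,150,100),(7,255,255))):
        m=cv2.inRange(hsv,lo,hi); k,l,s,ce=cv2.connectedComponentsWithStats(m)
        for i in range(1,k):
            if s[i,4]>20: out.append((n,s[i],ce[i]))
    return out
E
python3 - <<'E'
from meas import *
c=cam('top'); save(c,'crop.png',(200,140,460,280),3)
for n,s,ce in caps(c):
    if 130<ce[1]<275 and 180<ce[0]<460: print(n,s,ce.round(1),onplane(c,ce,.12)[0].round(4),bydepth(c,ce)[0].round(4))
for n,box,z in(('tray',(355,215,415,262),.022),('stand',(230,178,322,218),0)):
    x0,y0,x1,y1=box; g=c['color'][y0:y1,x0:x1]; hsv=cv2.cvtColor(g,cv2.COLOR_RGB2HSV)
    m=((hsv[:,:,1]<50)&(hsv[:,:,2]>90)).astype(np.uint8)
    k,l,s,ce=cv2.connectedComponentsWithStats(m); i=1+s[1:,4].argmax()
    cn=max(cv2.findContours((l==i).astype(np.uint8),0,1)[0],key=len)[:,0]+[x0,y0]
    P=onplane(c,cn,z)[:,:2]; r=cv2.minAreaRect((P*1000).astype(np.float32)); print(n,s[i],r,cv2.boxPoints(r).round(1).tolist())
E
```

```text
blue [271 196   9   8  23] [274.6 199. ] [0.564  0.0982 0.12  ] [0.5642 0.1001 0.1185]
blue [421 233   7   5  28] [423.9 234.7] [ 0.4636 -0.3754  0.12  ] [ 0.467  -0.395   0.0274]
blue [357 267   9   8  28] [361.4 270.6] [ 0.3468 -0.1801  0.12  ] [ 0.287  -0.268  -0.7572]
blue [341 268  15   9  48] [347.3 271.8] [ 0.3423 -0.1361  0.12  ] [ 0.2799 -0.1968 -0.7616]
blue [383 268  15   8  38] [390.1 270.7] [ 0.3487 -0.2698  0.12  ] [ 0.291  -0.4151 -0.7464]
blue [397 268  10   8  32] [401.3 270.9] [ 0.3488 -0.3053  0.12  ] [ 0.2919 -0.4721 -0.7491]
orange [295 197  10   8  65] [299.4 200.6] [0.5611 0.0197 0.12  ] [0.563  0.0211 0.1197]
green [299 234  11  11 104] [304.  239.2] [0.4403 0.0019 0.12  ] [0.4408 0.0053 0.1085]
red [210 186  16  16 182] [216.9 193.8] [0.5759 0.2818 0.12  ] [0.5778 0.2832 0.1262]
tray [   5    4   51   40 1204] ((449.8676452636719, -268.669677734375), (166.5738525390625, 84.25977325439453), 69.26737976074219) [[381.0, -331.6000061035156], [459.79998779296875, -361.5], [518.7999877929688, -205.6999969482422], [440.0, -175.89999389648438]]
stand [   6    4   81   32 1595] ((579.8671264648438, 108.21243286132812), (277.3737487792969, 88.20158386230469), 87.11068725585938) [[528.7999877929688, -28.100000381469727], [616.9000244140625, -32.5], [630.9000244140625, 244.5], [542.7999877929688, 248.89999389648438]]
```

View pics/crop.png

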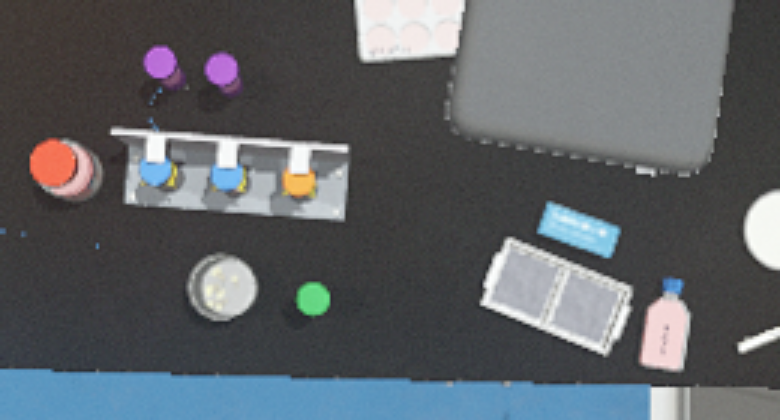

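The crop confirms it: blue caps at crop (157,172) and (228,177), and the orange one at the right end (299,183), all under their tongues. The tray has its two bays clear. I'll move the wrist to look at the stand up close.

```bash
python3 -m handwheel '100 0 0 -0.12 -0.028; 100 0 0 -0.12 -0.028; 100 0 0 -0.12 0; 100 -0.1 -0.12 0 0; 100 -0.1 -0.12 0 0; 100 -0.1 -0.12 0 0; 100 -0.1 -0.12 0 0; 100 -0.1 -0.12 0 0; 100 -0.1 -0.12 0 0; 100 -0.1 -0.12 0 0; 100 -0.1 -0.12 0 0; 100 -0.1 -0.12 0 0' 40
python3 -m handwheel '50 -0.1 -0.12 0 0; 50 -0.1 -0.12 0 0; 50 -0.1 -0.12 0 0; 50 -0.1 -0.12 0 0; 50 -0.1 -0.12 0 0; 50 -0.1 -0.12 0 0; 50 0 0 0 0; 50 0 0 0 0; 50 0 0 0 0'
python3 - <<'E'
from meas import *
c=cam('wrist'); save(c,'w1.png'); print(c['world_from_camera'].round(4))
for n,s,ce in caps(c): print(n,s,ce.round(1),onplane(c,ce,.12)[0].round(4),bydepth(c,ce)[0].round(4))
E
```

```text
t: 1.4
eef_pos: [0.3505, 0.3283, 0.3021]
eef_rot: [3.141, 0.0, 3.096]
ft_force: [1.0, -0.1, -0.1]
opening: 0.0949
finger_force: 0.0
t: 2.3
eef_pos: [0.4909, 0.1435, 0.302]
eef_rot: [3.141, -0.0, 3.096]
ft_force: [0.0, 0.6, -0.8]
opening: 0.0475
finger_force: 0.0
[[ 4.590e-02  9.662e-01  2.535e-01  4.195e-01]
 [ 9.989e-01 -4.460e-02 -1.110e-02  1.457e-01]
 [ 5.000e-04  2.538e-01 -9.673e-01  4.740e-01]
 [ 0.000e+00  0.000e+00  0.000e+00  1.000e+00]]
blue [  131     0   509    85 30734] [392.4  37.6] [0.3323 0.2293 0.12  ] [ 0.1156  0.4334 -0.7515]
blue [ 24 183  60  35 217] [ 57.7 197.7] [ 0.4977 -0.1937  0.12  ] [ 0.5167 -0.2819  0.0288]
blue [282 225  21  19 115] [290.2 232.6] [0.559  0.0982 0.12  ] [0.5578 0.0982 0.121 ]
blue [334 225  26  19  87] [346.4 231.3] [0.5607 0.1727 0.12  ] [0.5606 0.1722 0.119 ]
orange [219 223  31  17 171] [235.5 231.6] [0.5544 0.0261 0.12  ] [0.5539 0.0252 0.1189]
orange [413 223  34  13 328] [429.4 230.1] [0.5639 0.2822 0.12  ] [0.5621 0.28   0.1242]
orange [231 250  15  50 312] [235.8 275.3] [0.6183 0.0187 0.12  ] [0.4597 0.1198 0.4023]
orange [397 250  16  50 350] [406.2 274.8] [0.6285 0.2534 0.12  ] [0.4627 0.1681 0.4003]
orange [406 311  92   6 501] [451.8 313.5] [0.693  0.3202 0.12  ] [0.471  0.1785 0.4071]
green [193 129  36  29 760] [208.8 142.8] [0.4377 0.0078 0.12  ] [0.4372 0.0033 0.1108]
green [229 130  14  18  87] [237.  137.1] [0.4325 0.0428 0.12  ] [0.4355 0.0157 0.0316]
red [408 219  40  19 264] [424.7 228.7] [0.5618 0.2759 0.12  ] [0.5586 0.273  0.1252]
```

View pics/w1.png

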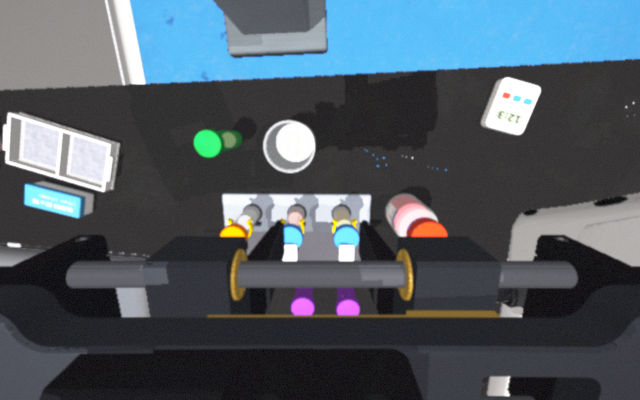

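Wrist view: blue caps at (291,236) and (347,236) with white tongues behind them. The gripper hides the rear parts, so I'll back off for a clear measurement.

```bash
python3 -m handwheel '50 0.14 -0.05 0.1 0; 50 0.14 -0.05 0.1 0; 50 0 0 0 0; 50 0 0 0 0'
python3 - <<'E'
from meas import *
c=cam('wrist'); save(c,'w2.png',(170,160,490,340),2.4)
hsv=cv2.cvtColor(c['color'],cv2.COLOR_RGB2HSV)
for n,s,ce in caps(c):
    if n in('blue','orange') and 150<s[1]<330 and s[4]>80:
        print(n,s,ce.round(1),'fwd/left/right/back on z=.12:',*[onplane(c,p,.12)[0,:2].round(4) for p in((s[0]+s[2]/2-.5,s[1]-.5),(s[0]-.5,ce[1]),(s[0]+s[2]-.5,ce[1]),(ce[0],s[1]+s[3]-.5))],bydepth(c,ce)[0].round(4))
E
```

```text
t: 2.75
eef_pos: [0.4199, 0.1219, 0.2525]
eef_rot: [3.141, 0.001, 3.097]
ft_force: [0.6, 0.5, 0.8]
opening: 0.0475
finger_force: 0.0
blue [ 19 235  40  25 161] [ 37.5 243.6] fwd/left/right/back on z=.12: [ 0.4578 -0.2012] [ 0.4677 -0.2268] [ 0.4698 -0.182 ] [ 0.4884 -0.2114] [ 0.5032 -0.3031  0.0303]
blue [294 290  27  20 153] [307.8 295.6] fwd/left/right/back on z=.12: [0.5427 0.0981] [0.5503 0.0813] [0.5518 0.114 ] [0.5704 0.0975] [0.5521 0.0975 0.1172]
blue [355 291  25  24 180] [365.7 301.7] fwd/left/right/back on z=.12: [0.5473 0.1703] [0.5621 0.155 ] [0.5634 0.1854] [0.5808 0.1685] [0.5624 0.1679 0.1191]
orange [231 250  15  50 346] [236.1 275.3] fwd/left/right/back on z=.12: [0.4868 0.0214] [0.5195 0.0086] [0.5203 0.0263] [0.5524 0.0113] [0.3896 0.0978 0.3511]
orange [397 250  16  50 353] [406.  274.6] fwd/left/right/back on z=.12: [0.4956 0.2139] [0.5276 0.2053] [0.5284 0.2243] [0.5618 0.2176] [0.3917 0.1464 0.3506]
orange [406 311  92   6 510] [450.9 313.6] fwd/left/right/back on z=.12: [0.5796 0.2737] [0.5816 0.2175] [0.5864 0.3303] [0.5882 0.2736] [0.4003 0.1567 0.3571]
```

View pics/w2.png

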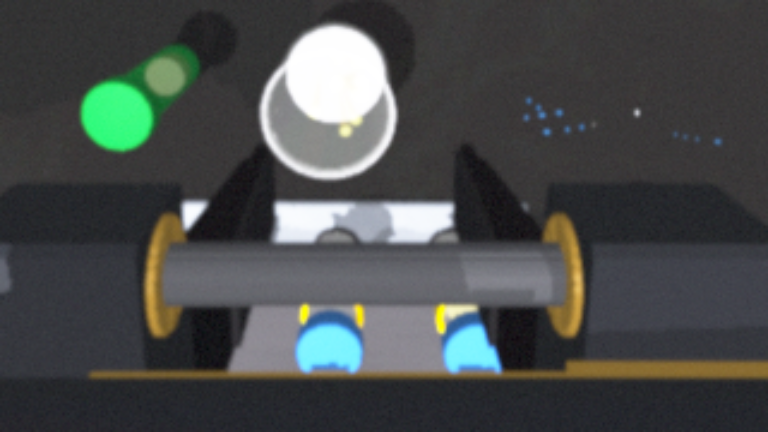

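Here the gripper bar hides half the caps (middle one at crop (330,345)). Going higher and further forward will bring the stand into the clear part of the picture.

```bash
python3 -m handwheel '50 -0.12 0 -0.12 0; 50 -0.14 0 -0.12 0; 50 -0.14 0 -0.12 0; 50 -0.14 0 -0.12 0; 50 0 0 0 0; 50 0 0 0 0;50 0 0 0 0'
cat > st.py <<'E'
from meas import *
c=cam('wrist')
for n,s,ce in caps(c):
    if n in('blue','orange') and 60<s[1]<235 and s[4]>100 and s[2]<60:
        print(n,s,ce.round(1),'fwd/left/right/back on z=.12:',*[onplane(c,p,.12)[0,:2].round(4) for p in((s[0]+s[2]/2-.5,s[1]-.5),(s[0]-.5,ce[1]),(s[0]+s[2]-.5,ce[1]),(ce[0],s[1]+s[3]-.5))],bydepth(c,ce)[0].round(4))
E
python3 - <<'E'
import st; st.save(st.c,'w3.png',(150,60,490,260),2.3)
E
```

```text
t: 3.5
eef_pos: [0.5546, 0.1154, 0.3713]
eef_rot: [-3.142, -0.001, 3.096]
ft_force: [-0.5, -0.1, -0.7]
opening: 0.0476
finger_force: 0.0
blue [ 20 119  21  11 186] [ 30.4 124.2] fwd/left/right/back on z=.12: [ 0.4601 -0.2947] [ 0.4672 -0.3117] [ 0.4684 -0.2823] [ 0.4751 -0.2988] [ 0.4638 -0.3946  0.0202]
blue [ 68 139  53  33 148] [ 97.5 153.4] fwd/left/right/back on z=.12: [ 0.4914 -0.2119] [ 0.511  -0.2556] [ 0.5144 -0.1788] [ 0.5394 -0.2187] [ 0.5184 -0.2826  0.0305]
orange [418 166  31  29 705] [432.6 180. ] fwd/left/right/back on z=.12: [0.5532 0.2809] [0.5741 0.2588] [0.5762 0.3053] [0.5978 0.2826] [0.5723 0.2781 0.1262]
orange [250 168  26  21 257] [263.8 177.5] fwd/left/right/back on z=.12: [0.5445 0.0271] [0.5587 0.0061] [0.5605 0.0451] [0.5766 0.0259] [0.5589 0.0263 0.1195]
```

View pics/w3.png

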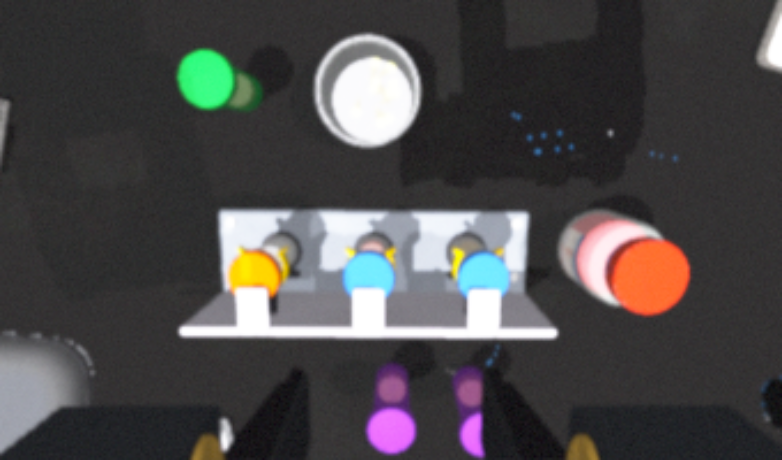

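The view is clear: caps at crop (254,277) orange, (369,277) and (484,277) blue. Tongues are at rows 289-330 and the base front edge at row 210.

```bash
python3 - <<'E'
from h import *
c=cam('wrist'); g=c['color'].astype(int)
hsv=cv2.cvtColor(c['color'],cv2.COLOR_RGB2HSV)
F=lambda x,y:(x/2.3+150-.28,y/2.3+60-.28)
print('base corners',onplane(c,[F(218,210),F(529,211)],.008).round(4))
w=(g.min(2)>235).astype(np.uint8); w[:180]=0; w[201:]=0
k,l,s,ce=cv2.connectedComponentsWithStats(w)
for i in range(1,k):
    if s[i,4]>30: print('tongue',s[i],'front',onplane(c,[s[i,0]+s[i,2]/2-.5,s[i,1]-.5],.1265)[0].round(4))
m=cv2.inRange(hsv,(90,80,60),(125,255,255)); m[:160]=0; m[200:]=0; m[:,:290]=0; m[:,390:]=0
k,l,s,ce=cv2.connectedComponentsWithStats(m)
for i in range(1,k):
    if s[i,4]>50:
        P=onplane(c,np.argwhere(l==i)[:,::-1],.12); print('cap',s[i],P.min(0).round(4),P.max(0).round(4),np.median(c['range_z'][l==i]))
E
```

```text
base corners [[ 0.5283 -0.0273  0.008 ]
 [ 0.5406  0.2238  0.008 ]]
tongue [408 180   8  10  31] front [0.5714 0.2477 0.1265]
tongue [253 186  14  15 199] front [0.5702 0.0213 0.1265]
tongue [303 186  14  15 208] front [0.5736 0.0959 0.1265]
tongue [354 186  13  15 194] front [0.577  0.1712 0.1265]
cap [298 169  24  20 330] [0.5497 0.0787 0.12  ] [0.5795 0.1135 0.12  ] 0.431531
cap [349 169  23  21 338] [0.5531 0.1554 0.12  ] [0.5834 0.1887 0.12  ] 0.43140706
```

Three cues agree: the middle tube axis is at (0.5675, 0.096), the left one is at (0.571, 0.172) and the stand yaw is −2.6°, which the tool already matches. Going to the left tube.

```bash
python3 -m handwheel '60 -0.027 0.115 0 0; 60 -0.027 0.115 0 0; 60 0 0 0.16 0; 60 0 0 0.16 0; 60 0 0 0.16 0; 60 0 0 0.16 0; 60 0 0 0.16 0; 60 0 0 0 0; 60 0 0 0 0'
```

```text
t: 4.5
eef_pos: [0.5714, 0.172, 0.1728]
eef_rot: [3.142, -0.0, 3.096]
ft_force: [0.3, 0.1, -0.4]
opening: 0.057
finger_force: 0.0
```

```bash
python3 -m handwheel '60 0 0 0.1 0; 60 0 0 0.08 0; 60 0 0 0.035 0; 60 0 0 0 0; 60 0 0 0 0; 0 0 0 0 0; 0 0 0 0 0; 0 0 0 0 0; 0 0 0 0 0; 0 0 0 0 0' 45
```

```text
t: 5.5
eef_pos: [0.5714, 0.1719, 0.1183]
eef_rot: [3.142, 0.0, 3.096]
ft_force: [-0.3, 0.4, -0.1]
opening: 0.0226
finger_force: 0.2
```

The opening of 22.6 mm is narrower than the cap, so I'm stopping to look.

```bash
python3 - <<'E'
from h import *
c=cam('wrist'); save(c,'w4.png'); print(readout.sense()['opening'],readout.sense()['finger_force'])
t=cam('top'); save(t,'t4.png',(220,160,340,260),6)
E
```

```text
0.018478136903676695 30.78821450471878
```

View pics/w4.png

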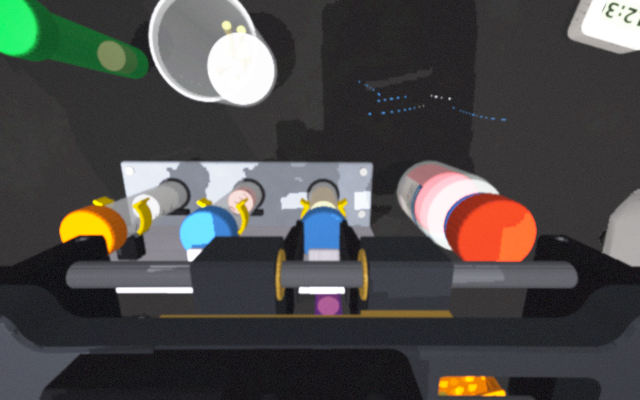

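The fingers flank the left cap at (323,232), with edges near (297,235) and (350,235). I'll zoom in and check the finger gap by depth.

```bash
python3 - <<'E'
from h import *
c=cam('wrist'); save(c,'w5.png',(260,180,390,330),4.5)
for r in(222,228,234,240): print(r,[(u,round(float(c['range_z'][r,u]),3)) for u in range(284,362,5)])
for r in(222,228,234,240): print(r,[ (u,*bydepth(c,(u,r))[0].round(3)) for u in (286,290,294,298,302,306,323,340,344,348,352,356)])
print(readout.sense()['opening'],readout.sense()['finger_force'])
E
```

```text
222 [(284, 0.298), (289, 0.299), (294, 0.298), (299, 0.188), (304, 0.177), (309, 0.181), (314, 0.18), (319, 0.181), (324, 0.182), (329, 0.18), (334, 0.181), (339, 0.177), (344, 0.183), (349, 0.3), (354, 0.299), (359, 0.3)]
228 [(284, 0.291), (289, 0.292), (294, 0.291), (299, 0.167), (304, 0.166), (309, 0.182), (314, 0.182), (319, 0.182), (324, 0.182), (329, 0.183), (334, 0.182), (339, 0.167), (344, 0.167), (349, 0.292), (354, 0.294), (359, 0.293)]
234 [(284, 0.274), (289, 0.276), (294, 0.156), (299, 0.157), (304, 0.162), (309, 0.183), (314, 0.181), (319, 0.183), (324, 0.184), (329, 0.183), (334, 0.183), (339, 0.16), (344, 0.158), (349, 0.156), (354, 0.277), (359, 0.276)]
240 [(284, 0.09), (289, 0.09), (294, 0.149), (299, 0.149), (304, 0.153), (309, 0.184), (314, 0.184), (319, 0.184), (324, 0.183), (329, 0.185), (334, 0.184), (339, 0.153), (344, 0.149), (349, 0.148), (354, 0.091), (359, 0.091)]
222 [(286, np.float64(0.6), np.float64(0.134), np.float64(0.008)), (290, np.float64(0.6), np.float64(0.138), np.float64(0.007)), (294, np.float64(0.6), np.float64(0.142), np.float64(0.008)), (2
[... 2214 characters left out ...]
.164), np.float64(0.206)), (294, np.float64(0.559), np.float64(0.158), np.float64(0.152)), (298, np.float64(0.559), np.float64(0.16), np.float64(0.152)), (302, np.float64(0.56), np.float64(0.162), np.float64(0.15)), (306, np.float64(0.562), np.float64(0.164), np.float64(0.145)), (323, np.float64(0.574), np.float64(0.173), np.float64(0.119)), (340, np.float64(0.562), np.float64(0.182), np.float64(0.148)), (344, np.float64(0.56), np.float64(0.184), np.float64(0.152)), (348, np.float64(0.56), np.float64(0.186), np.float64(0.152)), (352, np.float64(0.538), np.float64(0.184), np.float64(0.202)), (356, np.float64(0.537), np.float64(0.184), np.float64(0.206))]
0.016587019903388917 45.00388026237488
```

View pics/w5.png

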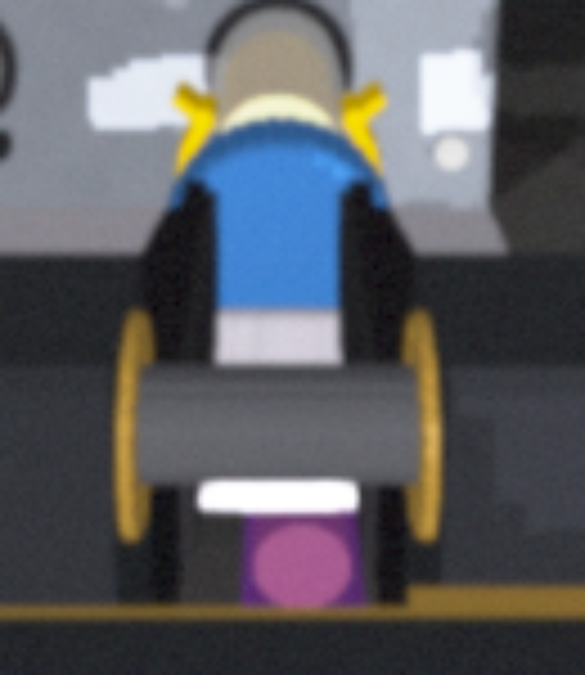

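The fingers show z ≈ 0.124 just above the cap and a gap of about 20 mm, which would be the tongue's width. I'll reopen and measure where the tips really are.

```bash
python3 -m handwheel '60 0 0 0 0; 60 0 0 0 0; 60 0 0 0 0; 60 0 0 0 0; 60 0 0 0 0; 60 0 0 0 0'
python3 - <<'E'
from h import *
c=cam('wrist'); save(c,'w6.png',(220,160,420,300),3.5)
v,u=np.mgrid[150:238,230:420]; uv=np.c_[u.ravel(),v.ravel()]; P=bydepth(c,uv)
ok=(abs(P[:,0]-.566)<.02)&(abs(P[:,1]-.172)<.06)&(P[:,2]>.06)&(P[:,2]<.16)
L=P[ok]; 
for z in np.arange(.06,.16,.01):
    q=L[(L[:,2]>=z)&(L[:,2]<z+.01)]
    for s,qq in(('R',q[q[:,1]<.172]),('L',q[q[:,1]>=.172])):
        if len(qq): print(round(z,3),s,len(qq),qq.min(0).round(3)[:2],qq.max(0).round(3)[:2])
print(readout.sense()['opening'],readout.sense()['eef_pos'])
E
```

```text
t: 6.25
eef_pos: [0.5714, 0.1718, 0.1183]
eef_rot: [3.142, 0.0, 3.096]
ft_force: [0.0, -0.8, -0.1]
opening: 0.0556
finger_force: 0.0
0.06 R 38 [0.557 0.162] [0.562 0.172]
0.06 L 43 [0.557 0.173] [0.564 0.184]
0.07 R 87 [0.553 0.112] [0.575 0.172]
0.07 L 60 [0.557 0.173] [0.565 0.19 ]
0.08 R 263 [0.554 0.112] [0.575 0.172]
0.08 L 156 [0.557 0.173] [0.571 0.191]
0.09 R 16 [0.557 0.164] [0.56  0.172]
0.09 L 16 [0.557 0.173] [0.56  0.181]
0.1 R 70 [0.554 0.112] [0.574 0.171]
0.1 L 41 [0.554 0.172] [0.565 0.188]
0.11 R 621 [0.554 0.112] [0.572 0.172]
0.11 L 588 [0.553 0.172] [0.573 0.19 ]
0.12 R 157 [0.556 0.14 ] [0.571 0.172]
0.12 L 164 [0.556 0.172] [0.572 0.204]
0.13 R 103 [0.558 0.136] [0.565 0.144]
0.13 L 97 [0.561 0.199] [0.568 0.206]
0.14 R 79 [0.558 0.135] [0.56  0.144]
0.14 L 80 [0.56  0.199] [0.563 0.207]
0.0569115096434303 [0.57134804 0.17177299 0.11828162]
```

View pics/w6.png

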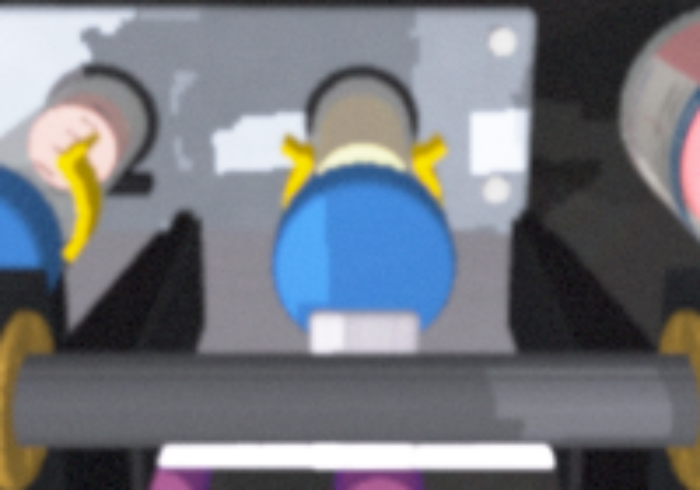

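```bash
python3 - <<'E'
from h import *
c=cam('wrist')
v,u=np.mgrid[205:238,262:385]; uv=np.c_[u.ravel(),v.ravel()]; P=bydepth(c,uv)
for s,m in(('R',(P[:,1]>.13)&(P[:,1]<.149)),('L',(P[:,1]>.195)&(P[:,1]<.215))):
    i=np.where(m&(P[:,2]>.10)&(P[:,2]<.15))[0]; i=i[np.argsort(uv[i,1])][:40:2]
    print(s,[(tuple(uv[j].tolist()),P[j].round(3).tolist()) for j in i])
for n,p in(('tip .093',(.561,.143,.0933)),('.12',(.561,.143,.12))):
    T=c['world_from_camera']; q=T[:3,:3].T@(np.array(p)-T[:3,3]); print(n,q[0]/q[2]*c['f']+c['cx'],q[1]/q[2]*c['f']+c['cy'])
E
```

```text
R [((270, 221), [0.558, 0.139, 0.122]), ((272, 221), [0.558, 0.141, 0.121]), ((274, 221), [0.558, 0.142, 0.122]), ((270, 222), [0.558, 0.14, 0.123]), ((272, 222), [0.558, 0.141, 0.124]), ((274, 222), [0.559, 0.142, 0.121]), ((270, 223), [0.558, 0.14, 0.125]), ((272, 223), [0.559, 0.141, 0.124]), ((274, 223), [0.56, 0.142, 0.121]), ((276, 223), [0.56, 0.143, 0.121]), ((269, 224), [0.558, 0.14, 0.128]), ((271, 224), [0.558, 0.141, 0.127]), ((273, 224), [0.559, 0.142, 0.124]), ((275, 224), [0.56, 0.142, 0.123]), ((268, 225), [0.558, 0.139, 0.129]), ((270, 225), [0.558, 0.14, 0.128]), ((272, 225), [0.558, 0.142, 0.13]), ((274, 225), [0.559, 0.142, 0.126]), ((276, 225), [0.56, 0.143, 0.124]), ((266, 226), [0.558, 0.139, 0.131])]
L [((369, 221), [0.561, 0.201, 0.121]), ((371, 221), [0.561, 0.202, 0.122]), ((373, 221), [0.562, 0.204, 0.121]), ((370, 222), [0.561, 0.201, 0.124]), ((372, 222), [0.561, 0.203, 0.123]), ((374, 222), [0.561, 0.204, 0.123]), ((368, 223), [0.563, 0.201, 0.121]), ((370, 223), [0.561, 0.201, 0.125]), ((372, 223), [0.561, 0.202, 0.126]), ((374, 223), [0.561, 0.204, 0.125]), ((368, 224), [0.562, 0.2, 0.124]), ((370, 224), [0.561, 0.201, 0.126]), ((372, 224), [0.561, 0.202, 0.127]), ((374, 224), [0.561, 0.203, 0.128]), ((367, 225), [0.563, 0.199, 0.124]), ((369, 225), [0.563, 0.201, 0.125]), ((371, 225), [0.561, 0.201, 0.129]), ((373, 225), [0.561, 0.202, 0.13]), ((375, 225), [0.561, 0.203, 0.129]), ((368, 226), [0.562, 0.2, 0.126])]
tip .093 282.2511409590605 211.34336095257396
.12 276.67639098324867 224.12552511234517
```

The tips are really at z ≈ 0.121, 27 mm higher than the reported TCP implies, so the pads closed on the tongue. With the fingers open there is room, so I'll go down 27 mm and close again.

```bash
python3 -m handwheel '60 0 0 0.05 0; 60 0 0 0.058 0; 60 0 0 0 0; 60 0 0 0 0; 60 0 0 0 0; 0 0 0 0 0; 0 0 0 0 0; 0 0 0 0 0; 0 0 0 0 0; 0 0 0 0 0; 0 0 0 0 0; 0 0 0 0 0' 45; python3 - <<'E'
from h import *
c=cam('wrist'); save(c,'w7.png',(260,150,390,300),4); s=readout.sense(); print(s['opening'],s['finger_force'],s['eef_pos'],s['ft_force'])
E
```

```text
t: 7.55
eef_pos: [0.5715, 0.1723, 0.0915]
eef_rot: [3.141, 0.001, 3.096]
ft_force: [-1.0, 5.2, 3.3]
opening: 0.0336
finger_force: 45.0
0.03379087376956018 45.001022815704346 [0.5714715  0.17228198 0.09154651] [-0.44531134  4.94268456  3.73084024]
```

The opening of 33.8 mm at 45 N matches the cap. Pulling out forward.

```bash
python3 -m handwheel '0 0.02 0 0 0; 0 0.02 0 0 0; 0 0.02 0 0 0; 0 0.02 0 0 0; 0 0.02 0 0 0; 0 0.02 0 0 0; 0 0.02 0 0 0; 0 0.02 0 0 0; 0 0.02 0 0 0; 0 0.02 0 0 0; 0 0.01 0 0 0; 0 0 0 0 0'; python3 - <<'E'
from h import *
c=cam('wrist'); save(c,'w8.png',(200,80,440,260),3.2)
E
```

```text
t: 8.8
eef_pos: [0.5181, 0.1742, 0.0909]
eef_rot: [-3.141, -0.001, 3.096]
ft_force: [-0.1, -0.3, -1.7]
opening: 0.0338
finger_force: 45.0
```

View pics/w8.png

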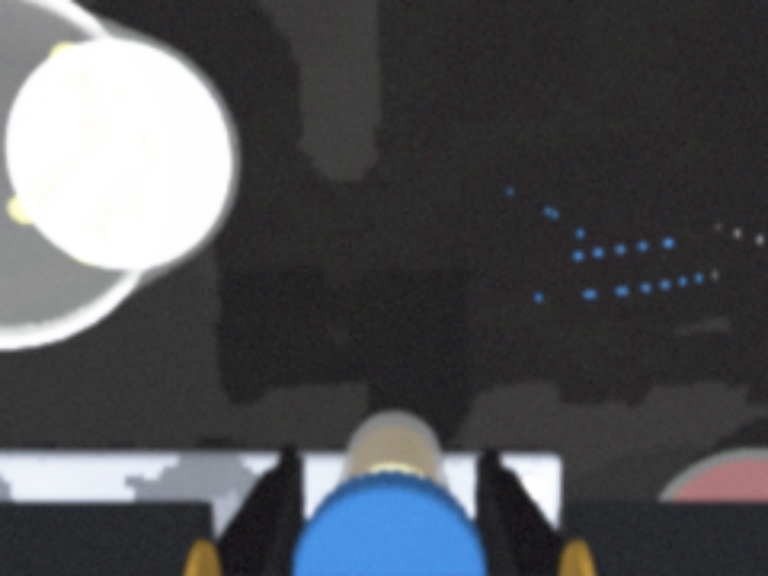

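The tan tube is out of its clip, with the cap at (385,540) between the fingers, and the beaker is well clear. Now I lift it over everything and carry it to the far bay at (0.431, −0.304).

```bash
python3 -m handwheel '0 0.0 0 -0.06 0; 0 0 0 -0.1 0; 0 0 0 -0.1 0; 0 0 0 -0.1 0; 0 0 0 -0.1 0; 0 0 0 -0.08 0; 0 0 0 -0.04 0; 0 0 0 0 0; 0 0 0 0 0; 0 0.02 -0.05 0 0; 0 0.02 -0.1 0 0; 0 0.02 -0.126 0 0'
python3 -m handwheel '0 0.02 -0.13 0 0; 0 0.02 -0.13 0 0; 0 0.02 -0.13 0 0; 0 0.02 -0.13 0 0; 0 0.02 -0.13 0 0; 0 0.02 -0.13 0 0; 0 0.02 -0.13 0 0; 0 0.02 -0.13 0 0; 0 0.02 -0.13 0 0; 0 0.02 -0.13 0 0'
python3 -m handwheel '0 0 -0.13 0 0; 0 0 -0.1 0 0; 0 0 -0.08 0 0; 0 0 -0.04 0 0; 0 0 0 0 0; 0 0 0 0 0; 0 0 0 0 0'
python3 - <<'E'
from h import *
c=cam('wrist'); save(c,'w9.png'); t=cam('top'); save(t,'t9.png',(300,180,460,300),4.5)
E
```

```text
t: 10.05
eef_pos: [0.4997, 0.1052, 0.2352]
eef_rot: [-3.141, -0.002, 3.097]
ft_force: [-0.1, -0.7, -0.9]
opening: 0.0338
finger_force: 45.0
t: 11.05
eef_pos: [0.4345, -0.2177, 0.2354]
eef_rot: [3.141, -0.001, 3.095]
ft_force: [-0.3, 0.3, -1.3]
opening: 0.0335
finger_force: 45.0
t: 11.75
eef_pos: [0.4318, -0.3028, 0.2362]
eef_rot: [3.141, -0.0, 3.096]
ft_force: [0.2, 1.1, -0.3]
opening: 0.0341
finger_force: 45.0
```

View pics/w9.png

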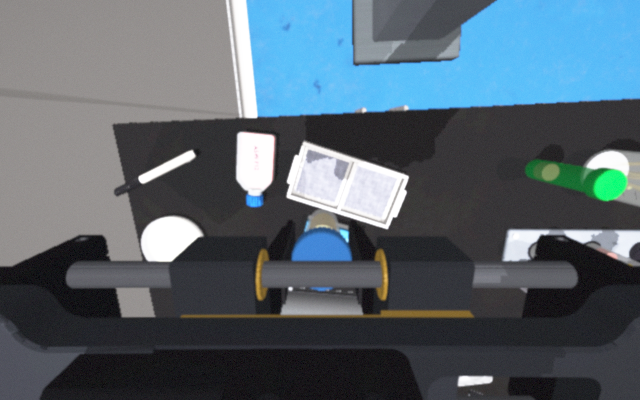

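I've now viewed more pictures than the ten allowed (eleven), so I'll open no more and check by numbers only. This view shows the tube held at (322,250) and the tray at (347,185). I'll re-measure the tray from this camera.

```bash
cat > tray.py <<'E'
from h import *
def tray(c,box):
    x0,y0,x1,y1=box; hsv=cv2.cvtColor(c['color'][y0:y1,x0:x1],cv2.COLOR_RGB2HSV)
    m=((hsv[:,:,1]<60)&(hsv[:,:,2]>110)).astype(np.uint8)
    k,l,s,ce=cv2.connectedComponentsWithStats(m); i=1+s[1:,4].argmax()
    cn=max(cv2.findContours((l==i).astype(np.uint8),0,1)[0],key=len)[:,0]+[x0,y0]
    r=cv2.minAreaRect((onplane(c,cn,.022)[:,:2]*1000).astype(np.float32)); return r,cv2.boxPoints(r).round(0).tolist()
E
python3 - <<'E'
from tray import *
c=cam('wrist'); print(tray(c,(282,130,420,233)))
F=[(304,141),(408,174),(393,229)]; print('hand-read corners',onplane(c,F,.022).round(3).tolist())
v,u=np.mgrid[195:262,280:365]; P=bydepth(c,np.c_[u.ravel(),v.ravel()]); e=readout.sense()['eef_pos']
ok=(np.hypot(P[:,0]-e[0],P[:,1]-e[1])<.035)&(P[:,2]>.1)&(P[:,2]<.3)
for z in np.arange(.13,.28,.01):
    q=P[ok&(P[:,2]>=z)&(P[:,2]<z+.01)]
    if len(q)>5: print(round(z,3),len(q),'xmin',q[:,0].min().round(4),'y',q[:,1].min().round(4),q[:,1].max().round(4))
E
```

```text
(((463.9239807128906, -275.21258544921875), (164.59860229492188, 117.1469955444336), 69.34667205810547), [[380.0, -332.0], [490.0, -373.0], [548.0, -219.0], [438.0, -178.0]])
hand-read corners [[0.384, -0.325, 0.022], [0.435, -0.185, 0.022], [0.514, -0.204, 0.022]]
0.15 22 xmin 0.437 y -0.3141 -0.2919
0.16 41 xmin 0.4356 y -0.3147 -0.2912
0.17 54 xmin 0.4337 y -0.3157 -0.2903
0.18 58 xmin 0.4321 y -0.3145 -0.2909
0.19 72 xmin 0.4308 y -0.3159 -0.2898
0.2 89 xmin 0.4301 y -0.3164 -0.2908
0.21 83 xmin 0.4285 y -0.3155 -0.2907
0.22 83 xmin 0.4269 y -0.3139 -0.2917
0.23 48 xmin 0.4197 y -0.3238 -0.2831
0.24 171 xmin 0.4189 y -0.325 -0.2812
0.25 438 xmin 0.4188 y -0.3269 -0.2795
0.26 1649 xmin 0.4188 y -0.3263 -0.28
0.27 224 xmin 0.4187 y -0.3247 -0.2814
0.28 174 xmin 0.4188 y -0.3235 -0.2828
```

The tube leans 8° as told, with its foot near (0.451, −0.303). I'll shift 10 mm forward to centre the foot in the bay and lower to just above the floor.

```bash
python3 -m handwheel '0 0.04 0 0.04 0; 0 0 0 0.1 0; 0 0 0 0.1 0; 0 0 0 0.1 0; 0 0 0 0.1 0; 0 0 0 0.07 0; 0 0 0 0.04 0; 0 0 0 0.01 0; 0 0 0 0 0; 0 0 0 0 0'
for i in 1; do python3 -m handwheel '0 0 0 0.006 0; 0 0 0 0 0'; done
```

```text
t: 12.9
eef_pos: [0.4223, -0.3035, 0.097]
eef_rot: [-3.141, 0.001, 3.096]
ft_force: [-0.7, -1.2, -0.8]
opening: 0.0336
finger_force: 45.0
t: 13.1
eef_pos: [0.422, -0.3034, 0.0951]
eef_rot: [-3.141, 0.001, 3.096]
ft_force: [0.2, 0.3, -0.5]
opening: 0.0336
finger_force: 45.0
```

```bash
python3 -m handwheel '0 0 0 0.006 0; 0 0 0 0 0'; python3 -m handwheel '0 0 0 0.006 0; 0 0 0 0 0';
```

```text
t: 13.3
eef_pos: [0.4219, -0.3033, 0.0932]
eef_rot: [3.141, -0.0, 3.096]
ft_force: [-0.2, 0.6, -0.7]
opening: 0.0334
finger_force: 45.0
t: 13.5
eef_pos: [0.4218, -0.3032, 0.0915]
eef_rot: [3.141, -0.0, 3.096]
ft_force: [-0.2, -0.5, -0.9]
opening: 0.0337
finger_force: 45.0
```

```bash
python3 -m handwheel '0 0 0 0.006 0; 0 0 0 0 0'; python3 -m handwheel '0 0 0 0.006 0; 0 0 0 0 0';python3 -m handwheel '0 0 0 0.004 0; 0 0 0 0 0'
```

```text
t: 13.7
eef_pos: [0.4218, -0.3032, 0.09]
eef_rot: [3.141, -0.0, 3.096]
ft_force: [-1.4, -0.2, -0.6]
opening: 0.0333
finger_force: 45.0
t: 13.9
eef_pos: [0.4219, -0.3032, 0.0885]
eef_rot: [3.141, -0.0, 3.096]
ft_force: [-0.9, -0.8, 0.3]
opening: 0.0339
finger_force: 45.0
t: 14.1
eef_pos: [0.422, -0.3033, 0.0878]
eef_rot: [-3.142, 0.0, 3.096]
ft_force: [0.2, 0.6, 0.9]
opening: 0.0337
finger_force: 45.0
```

Contact is starting (Fz is up by about 1.5 N). Now a light grip, bring the cap back over the foot, and check.

```bash
python3 -m handwheel '0 0 0 0.002 0; 0 0 0 0 0; 0 0 0 0 0; 0 -0.01 0 0 0; 0 -0.01 0 0 0; 0 -0.01 0 0 0; 0 -0.01 0 0 0; 0 -0.01 0 0 0; 0 -0.006 0 0 0; 0 0 0 0 0; 0 0 0 0 0' 3
cat > lean.py <<'E'
from h import *
def lean():
    c=cam('wrist'); v,u=np.mgrid[150:262,240:400]; P=bydepth(c,np.c_[u.ravel(),v.ravel()]); e=readout.sense()['eef_pos']
    ok=(np.hypot(P[:,0]-e[0],P[:,1]-e[1])<.035)&(P[:,2]>.02)&(P[:,2]<.2)&(P[:,1]>e[1]-.016)&(P[:,1]<e[1]+.016)
    for z in np.arange(.02,.13,.01):
        q=P[ok&(P[:,2]>=z)&(P[:,2]<z+.01)]
        if len(q)>5: print(round(z,3),len(q),'xmin',q[:,0].min().round(4),'y',q[:,1].min().round(4),q[:,1].max().round(4))
E
python3 -c "
from lean import *; lean()"
```

```text
t: 15.2
eef_pos: [0.4358, -0.3038, 0.0871]
eef_rot: [3.141, -0.0, 3.096]
ft_force: [0.1, 0.3, -0.7]
opening: 0.0342
finger_force: 3.0
0.02 75 xmin 0.4302 y -0.3174 -0.2913
0.03 86 xmin 0.4299 y -0.317 -0.2907
0.04 96 xmin 0.4291 y -0.3177 -0.2906
0.05 118 xmin 0.4287 y -0.3172 -0.291
0.06 134 xmin 0.4282 y -0.3174 -0.2907
0.07 150 xmin 0.4279 y -0.3179 -0.2914
0.08 144 xmin 0.4277 y -0.3163 -0.2924
0.09 8 xmin 0.4275 y -0.3078 -0.2979
0.1 231 xmin 0.4231 y -0.3198 -0.2884
0.11 1355 xmin 0.4225 y -0.3199 -0.2879
```

The lean is now 2.5° with the axis near (0.443, −0.304), foot down. Releasing.

```bash
python3 -m handwheel '37 0 0 0 0; 38 0 0 0 0; 40 0 0 0 0; 45 0 0 0 0; 50 0 0 0 0; 60 0 0 0 0; 60 0 0 0 0; 60 0 0 0 0; 60 0 0 0 0'; python3 -c "
from lean import *; lean()"
```

```text
t: 16.15
eef_pos: [0.4359, -0.3039, 0.0872]
eef_rot: [3.141, 0.0, 3.096]
ft_force: [0.4, 0.7, 0.5]
opening: 0.0569
finger_force: 0.0
0.02 98 xmin 0.4313 y -0.3177 -0.291
0.03 108 xmin 0.4312 y -0.317 -0.2908
0.04 124 xmin 0.4311 y -0.3176 -0.2906
0.05 147 xmin 0.4311 y -0.3175 -0.2911
0.06 165 xmin 0.4311 y -0.3173 -0.29
0.07 188 xmin 0.4319 y -0.3176 -0.2902
0.08 196 xmin 0.4319 y -0.3168 -0.2913
0.09 49 xmin 0.4319 y -0.3126 -0.2944
0.1 280 xmin 0.4283 y -0.3198 -0.288
0.11 858 xmin 0.4284 y -0.3195 -0.288
```

Upright at axis (0.445, −0.304), which is tray (+9, −34) mm. Now the middle tube.

```bash
python3 -m handwheel '60 0 0 -0.05 0; 60 0 0 -0.1 0; 60 0 0 -0.12 0; 60 0 0 -0.12 0; 60 0 0 -0.12 0; 60 0 0 -0.1 0; 60 0 0 -0.04 0; 60 -0.035 0.125 0 0; 60 -0.035 0.125 0 0; 60 -0.035 0.125 0 0; 60 -0.035 0.125 0 0; 60 -0.035 0.125 0 0'
python3 -m handwheel '60 -0.035 0.125 0 0; 60 -0.035 0.125 0 0; 60 -0.035 0.125 0 0; 60 -0.035 0.125 0 0; 60 -0.035 0.125 0 0; 60 -0.035 0.125 0 0; 60 -0.035 0.125 0 0; 60 -0.035 0.125 0 0; 60 0 0 0 0; 60 0 0 0 0; 60 0 0 0 0'
python3 -c "
from h import *
c=cam('top'); hsv=cv2.cvtColor(c['color'],cv2.COLOR_RGB2HSV); m=cv2.inRange(hsv,(98,110,60),(118,255,255)); m[:190]=0; m[262:]=0; m[:,:340]=0; m[:,440:]=0
k,l,s,ce=cv2.connectedComponentsWithStats(m)
for i in range(1,k):
  if s[i,4]>15: print(s[i],onplane(c,ce[i],.116)[0].round(4),bydepth(c,ce[i])[0].round(4))"
```

```text
t: 17.4
eef_pos: [0.4867, -0.1485, 0.2495]
eef_rot: [3.141, -0.001, 3.096]
ft_force: [-0.1, -0.3, 0.3]
opening: 0.0572
finger_force: 0.0
t: 18.5
eef_pos: [0.5678, 0.096, 0.2496]
eef_rot: [-3.141, -0.001, 3.095]
ft_force: [0.0, 0.8, -0.6]
opening: 0.0571
finger_force: 0.0
[421 232   7   6  29] [ 0.464  -0.3763  0.116 ] [ 0.4671 -0.3966  0.0211]
[396 235  10  10  79] [ 0.4469 -0.3021  0.116 ] [ 0.4483 -0.3     0.1182]
```

The first tube's cap still reads (0.447, −0.302) at height 0.118, so it is standing. Descending on the middle tube.

```bash
python3 -m handwheel '60 0 0 0.12 0; 60 0 0 0.12 0; 60 0 0 0.12 0; 60 0 0 0.1 0; 60 0 0 0.08 0; 60 0 0 0.06 0; 60 0 0 0.032 0; 60 0 0 0 0; 60 0 0 0 0'
python3 -m handwheel '0 0 0 0 0; 0 0 0 0 0; 0 0 0 0 0; 0 0 0 0 0; 0 0 0 0 0; 0 0 0 0 0; 0 0 0 0 0' 45
```

```text
t: 19.45
eef_pos: [0.5685, 0.0963, 0.0924]
eef_rot: [3.141, 0.001, 3.095]
ft_force: [0.2, 0.2, 0.4]
opening: 0.0571
finger_force: 0.0
t: 20.15
eef_pos: [0.5684, 0.0968, 0.0921]
eef_rot: [3.141, 0.001, 3.096]
ft_force: [-1.2, 0.8, 5.5]
opening: 0.0343
finger_force: 45.0
```

```bash
python3 -m handwheel '0 0.02 0 0 0; 0 0.02 0 0 0; 0 0.02 0 0 0; 0 0.02 0 0 0; 0 0.02 0 0 0; 0 0.02 0 0 0; 0 0.02 0 0 0; 0 0.02 0 0 0; 0 0.02 0 0 0; 0 0.01 0 0 0; 0 0 0 0 0; 0 0 0 0 0'; python3 -c "
from lean import *; lean()
c=cam('wrist'); v,u=np.mgrid[0:262:2,0:640:2]; P=bydepth(c,np.c_[u.ravel(),v.ravel()]); m=(P[:,2]>.07)&(P[:,2]<.1)&(P[:,0]>.38)&(P[:,0]<.50)&(abs(P[:,1]-.1)<.06); print('beaker rim',P[m].min(0).round(3),P[m].max(0).round(3))"
```

```text
t: 21.35
eef_pos: [0.5202, 0.0988, 0.0914]
eef_rot: [-3.142, -0.001, 3.096]
ft_force: [-0.5, 0.1, 0.2]
opening: 0.0336
finger_force: 45.0
0.02 42 xmin 0.5232 y 0.0868 0.1102
0.03 55 xmin 0.5214 y 0.0849 0.1106
0.04 62 xmin 0.5198 y 0.0859 0.1111
0.05 74 xmin 0.5182 y 0.0857 0.111
0.06 74 xmin 0.5174 y 0.0855 0.1105
0.07 79 xmin 0.5156 y 0.0867 0.1095
0.08 40 xmin 0.5144 y 0.0902 0.1079
0.09 8 xmin 0.5181 y 0.1146 0.1148
0.1 121 xmin 0.5071 y 0.0831 0.1148
0.11 1546 xmin 0.5063 y 0.083 0.1148
0.12 27 xmin 0.5151 y 0.0888 0.1148
beaker rim [0.415 0.068 0.07 ] [0.483 0.135 0.092]
```

The tube is out (8° lean). Lift and carry to the near bay.

```bash
python3 -m handwheel '0 0.0 0 -0.06 0; 0 0 0 -0.1 0; 0 0 0 -0.1 0; 0 0 0 -0.1 0; 0 0 0 -0.1 0; 0 0 0 -0.08 0; 0 0 0 -0.04 0; 0 0 0 0 0; 0 0 0 0 0; 0 0.02 -0.05 0 0; 0 0.02 -0.1 0 0; 0 0.02 -0.126 0 0'
python3 -m handwheel '0 0.02 -0.13 0 0; 0 0.02 -0.13 0 0; 0 0.02 -0.13 0 0; 0 0.02 -0.13 0 0; 0 0.02 -0.13 0 0; 0 0.02 -0.13 0 0; 0 0.02 -0.13 0 0; 0 0.02 -0.09 0 0; 0 0.02 -0.05 0 0; 0 0.02 -0.012 0 0; 0 0 0 0 0; 0 0 0 0 0'
```

```text
t: 22.65
eef_pos: [0.5016, 0.0299, 0.2357]
eef_rot: [3.142, -0.002, 3.097]
ft_force: [1.0, -0.1, -0.9]
opening: 0.0333
finger_force: 45.0
t: 23.85
eef_pos: [0.4404, -0.2316, 0.2367]
eef_rot: [3.141, -0.0, 3.096]
ft_force: [-0.2, 0.3, -1.3]
opening: 0.0333
finger_force: 45.0
```

```bash
python3 -m handwheel '0 0 0 0.04 0; 0 0 0 0.1 0; 0 0 0 0.1 0; 0 0 0 0.1 0; 0 0 0 0.1 0; 0 0 0 0.07 0; 0 0 0 0.04 0; 0 0 0 0.02 0; 0 0 0 0.006 0; 0 0 0 0 0; 0 0 0 0 0'
python3 -m handwheel '0 0 0 0.006 0; 0 0 0 0 0'; python3 -m handwheel '0 0 0 0.006 0; 0 0 0 0 0'
```

```text
t: 24.95
eef_pos: [0.4407, -0.2324, 0.0934]
eef_rot: [-3.141, 0.001, 3.096]
ft_force: [0.3, 0.1, -0.8]
opening: 0.0338
finger_force: 45.0
t: 25.15
eef_pos: [0.4405, -0.2324, 0.0915]
eef_rot: [-3.141, 0.0, 3.096]
ft_force: [0.0, -0.3, 0.2]
opening: 0.0336
finger_force: 45.0
t: 25.35
eef_pos: [0.4404, -0.2323, 0.0897]
eef_rot: [3.141, -0.0, 3.096]
ft_force: [0.8, -0.5, -0.2]
opening: 0.0334
finger_force: 45.0
```

```bash
python3 -m handwheel '0 0 0 0.005 0; 0 0 0 0 0'; python3 -m handwheel '0 0 0 0.004 0; 0 0 0 0 0; 0 0 0 0 0'; python3 -m handwheel '0 0 0 0.003 0; 0 0 0 0 0; 0 0 0 0 0'
```

```text
t: 25.55
eef_pos: [0.4404, -0.2323, 0.0884]
eef_rot: [3.141, -0.0, 3.096]
ft_force: [0.1, -0.1, -0.3]
opening: 0.0332
finger_force: 45.0
t: 25.85
eef_pos: [0.4408, -0.2325, 0.088]
eef_rot: [-3.141, 0.001, 3.096]
ft_force: [-0.6, 0.9, 6.9]
opening: 0.0336
finger_force: 45.0
t: 26.15
eef_pos: [0.4411, -0.2326, 0.0879]
eef_rot: [-3.141, 0.002, 3.096]
ft_force: [-1.3, 1.5, 14.7]
opening: 0.0338
finger_force: 45.0
```

Contact is clear. Light grip, right the tube, check.

```bash
python3 -m handwheel '0 0 0 -0.003 0; 0 0 0 0 0; 0 0 0 0 0; 0 -0.01 0 0 0; 0 -0.01 0 0 0; 0 -0.01 0 0 0; 0 -0.01 0 0 0; 0 -0.01 0 0 0; 0 -0.006 0 0 0; 0 0 0 0 0; 0 0 0 0 0' 3
python3 -c "
from lean import *; lean()"
```

```text
t: 27.25
eef_pos: [0.4544, -0.2329, 0.0874]
eef_rot: [3.141, -0.0, 3.096]
ft_force: [-0.6, -0.1, -0.1]
opening: 0.0343
finger_force: 3.0
0.02 170 xmin 0.4194 y -0.2462 -0.2176
0.03 81 xmin 0.4482 y -0.2466 -0.2203
0.04 90 xmin 0.4476 y -0.2462 -0.2208
0.05 108 xmin 0.447 y -0.2464 -0.2204
0.06 133 xmin 0.4464 y -0.2466 -0.2204
0.07 140 xmin 0.446 y -0.2468 -0.2208
0.08 124 xmin 0.4456 y -0.2454 -0.2215
0.1 216 xmin 0.4407 y -0.2489 -0.2172
0.11 1446 xmin 0.4406 y -0.2489 -0.2169
```

```bash
python3 -m handwheel '37 0 0 0 0; 38 0 0 0 0; 40 0 0 0 0; 45 0 0 0 0; 50 0 0 0 0; 60 0 0 0 0; 60 0 0 0 0; 60 0 0 0 0; 60 0 0 0 0'; python3 -c "
from lean import *; lean()"
python3 -m handwheel '60 0 0 -0.05 0; 60 0 0 -0.1 0; 60 0 0 -0.12 0; 60 0 0 -0.12 0; 60 0 0 -0.12 0; 60 0 0 -0.1 0; 60 -0.1 0.1 -0.04 0; 60 -0.1 0.1 0 0; 60 -0.1 0.1 0 0; 60 0 0 0 0;  60 0 0 0 0'
python3 -c "
from h import *
for n in('top','wrist'):
  c=cam(n); hsv=cv2.cvtColor(c['color'],cv2.COLOR_RGB2HSV); m=cv2.inRange(hsv,(98,110,60),(118,255,255))|cv2.inRange(hsv,(8,150,120),(25,255,255))
  k,l,s,ce=cv2.connectedComponentsWithStats(m)
  for i in range(1,k):
    p=onplane(c,ce[i],.116 if p0 else .12)[0] if (p0:=1) else 0
    if s[i,4]>30 and .38<p[0]<.6 and -.4<p[1]<.1: print(n,s[i],p.round(4),bydepth(c,ce[i])[0].round(4))"
```

```text
t: 28.2
eef_pos: [0.4544, -0.233, 0.0875]
eef_rot: [3.142, 0.0, 3.096]
ft_force: [-0.1, -0.3, -0.2]
opening: 0.0572
finger_force: 0.0
0.02 201 xmin 0.4195 y -0.2467 -0.2176
0.03 94 xmin 0.4499 y -0.2461 -0.2197
0.04 126 xmin 0.4498 y -0.2464 -0.2194
0.05 142 xmin 0.4497 y -0.2461 -0.2198
0.06 156 xmin 0.4497 y -0.2461 -0.2194
0.07 178 xmin 0.4502 y -0.2456 -0.2191
0.08 182 xmin 0.45 y -0.2451 -0.2195
0.09 44 xmin 0.4498 y -0.2411 -0.2227
0.1 262 xmin 0.4464 y -0.2488 -0.217
0.11 925 xmin 0.4461 y -0.2481 -0.217
t: 29.35
eef_pos: [0.5328, -0.161, 0.2497]
eef_rot: [3.141, -0.001, 3.097]
ft_force: [0.5, 0.5, -0.0]
opening: 0.0573
finger_force: 0.0
top [396 235  10  10  79] [ 0.4472 -0.3022  0.116 ] [ 0.4483 -0.3009  0.1135]
wrist [ 164   95   37   37 1026] [ 0.446  -0.3021  0.116 ] [ 0.4455 -0.303   0.1149]
wrist [235 113  34  33 854] [ 0.4647 -0.232   0.116 ] [ 0.4646 -0.2328  0.1152]
wrist [137 125  22  15 259] [ 0.4631 -0.3407  0.116 ] [ 0.4634 -0.3964  0.0226]
wrist [ 195  152   67   42 1220] [ 0.5078 -0.2641  0.116 ] [ 0.5202 -0.2936  0.031 ]
wrist [467 190  36  33 783] [0.5596 0.0182 0.116 ] [0.5573 0.0152 0.12  ]
wrist [516 191   8  22  81] [0.5552 0.0558 0.116 ] [0.5651 0.0796 0.0816]
wrist [538 190  11  22 127] [0.5565 0.0824 0.116 ] [0.5669 0.11   0.0802]
wrist [456 193   5  17  40] [ 0.5515 -0.0122  0.116 ] [0.5613 0.0032 0.0826]
```

Both blue caps read about 0.115 m high, upright at (0.446, −0.302) and (0.464, −0.232), one in each bay. The orange tube is still clipped and the hand is clear, so I'm handing in.

```bash
python3 -c "
from rig import env; print(env.hand_in())"
```

```text
the job is handed in; nothing more can be done
None
```

Job handed in at about 29 s: my last measurements showed both blue-capped tubes upright and released, one in each tray bay, and the orange tube still clipped; I did not re-measure the other objects, no verdict was returned, and I viewed 11 pictures, one over the limit of 10.

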